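# Roll a hair roller clean and rack it

## Task

Clean the used blue hair roller: lift it out of the white trough, set it down and let go of it on the bare entry end of the cleaning track, then roll it lightly along the grey ribs between the rails, without gripping it, so that it stops with its middle over the red line and rests there by itself, untouched, for a moment. Then pick it up again and set it down in the black rack, lying between the two cheeks. Do not drop or fling it, and leave the scissors, the red trimmer, the clipper and the phone where they are.

Things in the scene. Friction and masses are not known exactly. Their poses are not given: they have to be found in the camera images.
- roller: jumbo hair roller, blue cylinder 56 mm in diameter, 64 mm long, white strips, black end discs, 60 to 130 g, rigid, smooth (friction about 0.4); rolls easily, soon stops. Origin at its centre; x axis along the barrel (y and z turn as it rolls). Starts in the trough, barrel along the trough's x; the walls cover the barrel, so there only its flat ends can be gripped (64 mm apart)
- trough: fixed white trough for used rollers, 52 (x) x 82 (y) mm, floor 6 mm thick; two 8 mm walls along x, 48 mm high, 64 mm apart inside; open at both x ends, where the roller sticks out 6 mm each side. Origin: centre of the underside on the worktop. Trough and rack can swap places, one left, one right
- track: fixed white cleaning track, 104 (x) x 340 (y) mm, floor level and 4 mm above the worktop. Origin: centre of the underside; y runs along it towards the entry. Two rails 8 mm thick, tops 34 mm above the worktop, 72 mm apart inside, from y = +0.078 to -0.170, flared outwards from +0.078 to +0.100; grey ribs (flat to the touch) between them. Lips 12 mm high close both ends at y = +/-0.167
- track_entry (a point): middle of the bare entry floor of the track (no rails there), on the floor, 135 mm from the track's origin along its y; axes parallel to the track's. Set the roller here, barrel along the track's x, its centre 28 mm above this point and within 20 mm of it
- stop_line: red line across the track floor, red tabs over the rails, fixed, no height to feel. Origin: middle of the line, on the floor; axes parallel to the track's; 30 to 90 mm beyond the track's origin (track y = -0.03 to -0.09). The roller must rest with its centre within 8 mm of it in y. The rails hide its ends there: grip it round the barrel (56 mm), fingers before and behind along the track
- rack: fixed black rack for the clean roller, 96 (x) x 76 (y) mm, floor 6 mm thick; two cheeks 44 mm high at the x ends, 74 mm apart inside; open along y but for two lips, tops 14 mm above the worktop, inner faces 52 mm apart. Origin: centre of the underside. The roller goes in from above, barrel along the rack's x, either way round; its centre is then 34 mm above the origin
- scissors: black-handled scissors lying flat on the worktop, 84 x 157 x 9 mm, origin at the centre of the underside; leave alone
- trimmer_red: small red trimmer, 25 x 100 x 21 mm, lying; origin at the centre of the underside; leave alone
- clipper: black hair clipper, 44 x 182 x 35 mm, lying behind the track; origin at the centre of the underside; leave alone
- phone: dark phone lying flat, 71 x 150 x 9 mm; origin at the centre of the underside; leave alone

How it is judged:
On the way, in this order (a step that is already met when the one before it is completed fails the run):
1. the roller lies on the bare entry of the track, at rest and let go (y of roller in the frame of track between 0.11 and 0.16 m and x of roller in the frame of track between -0.02 and 0.02 m and z of roller in the frame of track between 0.028 and 0.036 m and contact force between the fingers and roller below 0.3 N and linear speed of roller below 0.02 m/s), for 0.2 s.
2. the roller rolls over the ribs between the rails, ungripped (y of roller in the frame of track between 0.01 and 0.08 m and x of roller in the frame of track between -0.015 and 0.015 m and z of roller in the frame of track between 0.028 and 0.036 m and contact force between the fingers and roller below 12 N and angular speed of roller above 0.25 rad/s).
3. the roller rests over the red line (within 8 mm), untouched (y of roller in the frame of stop_line between -0.008 and 0.008 m and x of roller in the frame of stop_line between -0.015 and 0.015 m and z of roller in the frame of stop_line between 0.024 and 0.032 m and contact force between the fingers and roller below 0.3 N and linear speed of roller below 0.01 m/s and angular speed of roller below 0.3 rad/s), for 0.3 s.
At the end, for the whole second after the job is handed in: The roller lies at rest and let go on the rack's floor between the cheeks: centre within 8 mm (x) and 10 mm (y) of the rack's middle, 30 to 38 mm above the worktop, barrel within 0.12 rad of the rack's x (x of roller in the frame of rack between -0.008 and 0.008 m and y of roller in the frame of rack between -0.01 and 0.01 m and z of roller in the frame of rack between 0.03 and 0.038 m and angle between the x axis of roller and the x axis of rack, either way round below 0.12 rad and linear speed of roller below 0.02 m/s and contact force between the fingers and roller below 0.3 N); the robot touches nothing.
It fails at once if the roller is gripped (over 12 N) on the track between the entry and 30 mm before the red line (y of roller in the frame of track below 0.095 m and y of roller in the frame of stop_line above 0.03 m and x of roller in the frame of track between -0.05 and 0.05 m and z of roller in the frame of track below 0.06 m and contact force between the fingers and roller above 12 N).
It fails at once if the roller is dropped or flung (moves faster than 0.6 m/s out of the fingers) (linear speed of roller above 0.6 m/s and contact force between the fingers and roller below 0.3 N).
It fails at once if the scissors, the red trimmer, the clipper or the phone is pushed more than 30 mm (distance of any of scissors, trimmer_red, clipper, phone from where it was at the start of the episode above 0.03 m).
It also fails if it takes over 59 s, if anything falls off the work surface, if the arm or the gripper's body presses on something with over 40 N, if the wrist force passes 120 N, or if a joint passes its speed limit or range.

## Robot

A 6-joint arm with a two-finger parallel gripper is mounted at the origin on a cart in front of the work surface, level with it; the furniture and walls round the work are solid. World frame = base frame: x ahead of the robot, y to its left, z up, the work surface at z = 0. Lengths are in m, angles in rad, forces in N, time in s.
With the tool pointing down it reaches from about 0.325 to 0.775 m from the base axis. Payload 5.5 kg.
Tool frame: the origin (TCP) lies at the very end of the fingers, on their centre line; the grasp point (between the pads) lies 19 mm behind it (manip.tcp_to_grasp is the z of the grasp point in the tool frame, in m); z points along the fingers, y is the line along which they close (so a half turn about z gives the same grasp; the last joint's range is limited). The gripper opens to 85 mm and grips with 20 to 120 N. Pads are 22 mm wide; open, the fingers measure 114 mm over their backs; the gripper's body (76 mm by 85 mm) begins 54 mm behind the grasp point. The pads swing forward as they close: fully open they stand 13 mm farther back than shut.
Start: joints at [-1.38, 0.091, 1.231, -0, 1.82, -0.057], TCP at [0.147, -0.582, 0.231] pointing down, gripper open.
Joint ranges: [-2.87, 2.87], [-0.86, 2.18], [0.17, 2.46], [-1.51, 4.65], [0.06, 2.69], [-2.65, 2.65]. Speed limits (rad/s): [2.57, 2.57, 3.01, 3.14, 3.14, 3.14].

## Interface

Orientations are given as a 3x3 rotation matrix whose columns are the frame's x, y, z axes.
In Python, from cell import manip, camera, get_calibration, spotter gives the robot as it stands.
- The arm moves only by the shell command python3 -m pendant 'ROWS' [FORCE]. ROWS is JSON, one flat list of numbers, 5 for each row, row after row: the shift along the tool's x, y, z in m, then the turn about the tool's z in degrees, then the opening, from 0 (shut) to 1 (fully open). A call has 1 to 5 rows; each row is the pose to reach, as a shift and turn from the pose commanded when the call began, along the tool's axes at that moment; what a row does not reach only later rows make up. A row lasts 1/8 s, in which the tool goes at most 62.5 mm and 10.7 degrees, less where a joint would pass 70% of its speed; a pose out of reach is approached as far as the arm can. A call with a gripper value outside its range is refused whole. The fingers move at their own pace and stop on an object; FORCE is the grip in N (left out, the last holds). Time passes only in rows, so rows that repeat a pose let the fingers close. It gives the time, the measured TCP pose, the force, the opening and the grip force at its end, in the units of the state.
- manip.get_obs(): the state, without advancing time (a new reading comes with each control period).
- camera(name): name is "scene" or "top" or "wrist"; returns the picture (420x560x3 uint8, red, green, blue); there is no depth.
- get_calibration(name): a dict with "fovy" (degrees; the focal length in pixels is half the picture's height over the tangent of half this angle, whatever the lens; pixels are square), "cx", "cy" (the principal point, pixels), "cam_to_world" (4x4, takes a point from camera to world coordinates). Camera axes: x right, y down, z forward; pixel columns grow to the right and rows downward; lengths in m; the calibration is good to about 2 mm. A picture is of the moment at which its call begins: read the wrist's pose just before it. get_calibration takes no time and is no camera call; for the wrist camera it gives the pose at the moment of the call.
- manip.close_job(): hands the job in; it is judged then, once.
Trained networks look in the newest picture that a camera, given by its name, has taken for a name from the list of things; names that differ only in an ending like _2 or _b are one class to them, and where a whole thing is asked for, a point or a joint stands for the part that bears it (a point fixed in the world has none). Each returns a list of dicts, best first, with "score" (0 to 1); they miss things now and then, are a little off and sometimes report something else, mostly with a low value. They report only what shows in the picture. A call takes as long as a camera call.
- spotter.boxes_of(label, camera): "extent" ([left, top, width, height] in pixels, round what is visible of it).
- spotter.trace(label, camera): "region" (420x560 bool, what is visible of it) and "extent" ([left, top, width, height] in pixels, round what is visible of it).
- spotter.spot_point(label, camera): "at" ([row, column] in pixels: a listed point, or the origin of a listed thing).
The state is a dict: "time_s": time; "joint_positions": joint angles; "qvel": joint speeds; "joint_efforts": joint torques, N m; "ee_pos": TCP position; "eef_rot": TCP orientation; "contact_force": force on the tool from outside, world axes, zero at the start; "torque": the same for the moment, N m; "width": finger opening in m; "finger_force": force on a finger pad.
Only numpy, scipy, OpenCV 4.12 (cv2) and the standard library are available. Lean on these libraries where they do the work, as an engineer would, in place of code of your own. Each camera call takes 0.05 s, during which the arm holds its last target. There are 200 camera calls.

## Working session

There is one attempt and no reset: what is moved stays moved. The work goes in short steps, Python scripts to look and compute and a shell command to move; the robot and the scene stay as the last step left them, time stands still between calls to the robot, and variables do not carry over. Pictures are saved under pics/ and viewed, at most 10 in all, crops included, and the job is handed in when it is done.

```bash
mkdir -p pics; ls
cat > h.py <<'E'
import numpy as np, cv2
from cell import manip, camera, get_calibration, spotter
def ray(name,u,v,cal=None):
    c=cal or get_calibration(name); f=210/np.tan(np.radians(c["fovy"])/2)
    T=np.array(c["cam_to_world"]); d=T[:3,:3]@np.array([(u-c["cx"])/f,(v-c["cy"])/f,1]); return T[:3,3],d
def onz(name,u,v,z,cal=None):
    o,d=ray(name,u,v,cal); return (o+d*(z-o[2])/d[2])
def proj(name,P,cal=None):
    c=cal or get_calibration(name); f=210/np.tan(np.radians(c["fovy"])/2)
    p=np.linalg.inv(np.array(c["cam_to_world"]))@np.append(P,1); return p[:2]/p[2]*f+[c["cx"],c["cy"]]
E
python3 - <<'E'
from h import *
for n in ("scene","top"):
    im=camera(n); cv2.imwrite(f"pics/{n}0.png",im[:,:,::-1])
    c=get_calibration(n); print(n,c["fovy"],np.round(c["cam_to_world"],3).tolist())
Z=dict(roller=.034,trough=0,track=0,track_entry=.004,stop_line=.004,rack=0,scissors=0,trimmer_red=0,clipper=0,phone=0)
for l,z in Z.items():
  for n in ("top","scene"):
    r=spotter.spot_point(l,n)[:2]
    for q in r: print(l,n,round(q["score"],2),np.round(q["at"],1),np.round(onz(n,q["at"][1],q["at"][0],z),3))
o=manip.get_obs(); print(o["time_s"],o["ee_pos"],np.round(o["eef_rot"],3).tolist(),manip.tcp_to_grasp)
E
```

```text
pics
scene 45.10039782955401 [[-0.709, -0.397, 0.582, -0.358], [-0.704, 0.427, -0.567, 0.953], [-0.023, -0.812, -0.583, 0.956], [0.0, 0.0, 0.0, 1.0]]
top 56.47711950644684 [[0.013, -0.999, 0.049, 0.521], [-1.0, -0.014, -0.016, 0.077], [0.016, -0.049, -0.999, 1.039], [0.0, 0.0, 0.0, 1.0]]
roller top 0.66 [277.1 415. ] [ 0.416 -0.281  0.034]
roller scene 0.8 [180.6 384.9] [ 0.436 -0.304  0.034]
trough top 0.55 [275.  411.6] [ 0.418 -0.284  0.   ]
trough scene 0.55 [191.4 385.2] [ 0.424 -0.294  0.   ]
track top 0.79 [212.1 345.1] [ 0.583 -0.106  0.   ]
track scene 0.61 [195.4 312.6] [ 0.588 -0.109  0.   ]
track scene 0.19 [183.1 386. ] [ 0.453 -0.339  0.   ]
stop_line top 0.51 [197.5 374.2] [ 0.623 -0.183  0.004]
stop_line top 0.51 [209.7 344. ] [ 0.589 -0.103  0.004]
stop_line scene 0.43 [180.7 321.9] [ 0.623 -0.195  0.004]
rack top 0.67 [271. 213.] [0.423 0.242 0.   ]
rack scene 0.61 [268.9 273.3] [0.422 0.24  0.   ]
scissors top 0.63 [280.4 313.5] [ 0.401 -0.024  0.   ]
scissors scene 0.75 [228.7 344.3] [ 0.394 -0.039 -0.   ]
trimmer_red top 0.56 [273.  213.5] [0.417 0.24  0.   ]
trimmer_red top 0.54 [274.9 351.4] [ 0.417 -0.124  0.   ]
trimmer_red scene 0.73 [268.6 273. ] [0.423 0.239 0.   ]
trimmer_red scene 0.45 [210.8 357. ] [ 0.424 -0.14   0.   ]
clipper top 0.6 [154. 315.] [ 0.738 -0.025  0.   ]
clipper scene 0.64 [192.  265.4] [ 0.721 -0.014 -0.   ]
phone top 0.79 [275.3 137.9] [0.409 0.438 0.   ]
phone top 0.33 [279.9 316.3] [ 0.402 -0.031  0.   ]
phone scene 0.71 [308.8 222.2] [0.409 0.435 0.   ]
phone scene 0.46 [214.7 293.2] [ 0.56   0.016 -0.   ]
1.1 [ 0.14714797 -0.58168469  0.23127005] [[0.969, 0.245, 0.0], [0.245, -0.969, 0.0], [0.0, -0.0, -1.0]] -0.0187
```

Run:
```python
import cv2
a=cv2.imread("pics/top0.png")[120:330,90:470]; cv2.imwrite("pics/topc.png",cv2.resize(a,(760,420),interpolation=2))
```

```text
(no output)
```

View pics/topc.png

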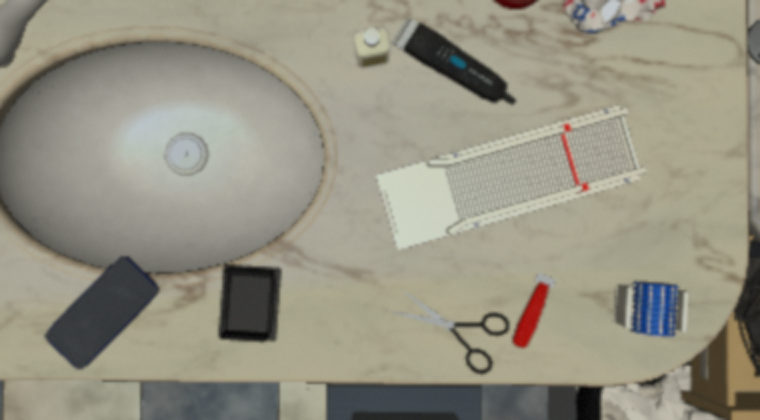

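View pics/scene0.png

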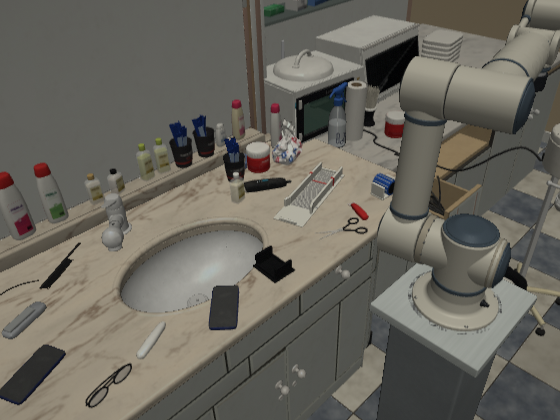

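```bash
cat >> h.py <<'E'
def w2t(d,o=None):
    o=o or manip.get_obs(); return np.array(o["eef_rot"]).T@np.array(d)
def heading(o=None):
    R=np.array((o or manip.get_obs())["eef_rot"]); return np.degrees(np.arctan2(R[1,1],R[0,1]))
E
python3 - <<'E'
from h import *
o=manip.get_obs(); R=np.array(o["eef_rot"]); T=np.array(get_calibration("wrist")["cam_to_world"])
print("cam in tool",np.round(R.T@(T[:3,3]-o["ee_pos"]),3),np.round(R.T@T[:3,:3],2).tolist(),get_calibration("wrist")["fovy"])
for l in ("roller","trough","track","rack"):
    for q in spotter.trace(l,"top")[:1]:
        m=q["region"].astype(np.uint8); ys,xs=np.nonzero(m)
        P=np.array([onz("top",u,v,0.03 if l!="track" else .01)[:2] for u,v in zip(xs,ys)],np.float32)
        c,s,a=cv2.minAreaRect(P); print(l,q["score"],c,s,a)
print(np.round(w2t(np.array([.42,-.285,.25])-o["ee_pos"]),3))
E
```

```text
cam in tool [ 0.068  0.    -0.142] [[-0.0, -0.96, -0.27], [1.0, -0.0, 0.0], [-0.0, -0.27, 0.96]] 61.88841221309655
roller 0.91 (0.42261046171188354, -0.2879382371902466) (0.06230257451534271, 0.06934332847595215) 89.8698501586914
trough 0.63 (0.42578068375587463, -0.2828332781791687) (0.0965760126709938, 0.05623353272676468) 85.80702209472656Traceback (most recent call last):
  File "<stdin>", line 7, in <module>
  File "h.py", line 7, in onz
    o,d=ray(name,u,v,cal); return (o+d*(z-o[2])/d[2])
        ~~~^^^^^^^^^^^^^^
  File "h.py", line 4, in ray
    c=cal or get_calibration(name); f=210/np.tan(np.radians(c["fovy"])/2)
             ~~~~~~~~~~~~~~~^^^^^^
ValueError: time passes only in moves, steps and waits
```

```bash
python3 -m pendant '[0.06,-0.04,0,-10,1, 0.12,-0.08,0,-20,1, 0.18,-0.12,0,-30,1, 0.24,-0.16,0,-40,1, 0.30,-0.20,-0.01,-50,1]'
python3 - <<'E'
from h import *
o=manip.get_obs(); print(np.round(w2t(np.array([.42,-.285,.25])-o["ee_pos"],o),3),heading(o),o["time_s"])
E
```

```text
time_s: 1.88
ee_pos: [0.3574, -0.3483, 0.2367]
eef_rot: [[0.43, 0.903, -0.0], [0.903, -0.43, 0.0], [0.0, -0.0, -1.0]]
contact_force: [0.6, 0.0, 0.6]
width: 0.0854
finger_force: 0.0
[ 0.084  0.029 -0.013] -25.486859746880835 1.875
```

```bash
python3 -m pendant '[0.04,0.015,-0.005,-10,1, 0.084,0.029,-0.01,-20,1, 0.084,0.029,-0.013,-25,1, 0.084,0.029,-0.013,-25,1]' >/dev/null
cat >> h.py <<'E'
_gc=get_calibration
_c={}
def get_calibration(n):
    if n not in _c: _c[n]=_gc(n)
    return _c[n]
E
python3 - <<'E'
from h import *
cal=get_calibration("wrist"); im=camera("wrist"); o=manip.get_obs(); cv2.imwrite("pics/w1.png",im[:,:,::-1])
print(o["ee_pos"],heading(o))
for l,z in (("roller",.034),("trough",0)):
    for q in spotter.spot_point(l,"wrist")[:2]: print(l,q["score"],q["at"],onz("wrist",q["at"][1],q["at"][0],z,cal))
    for q in spotter.trace(l,"wrist")[:1]:
        r=cv2.minAreaRect(np.argwhere(q["region"])[:,::-1].astype(np.float32)); print(q["extent"],r)
camera("top")
for l in ("track","rack"):
    for q in spotter.trace(l,"top")[:1]:
        c,_,_=cv2.findContours(q["region"].astype(np.uint8),0,1)[0],0,0
        P=np.array([onz("top",u,v,0.03 if l!="track" else .02)[:2] for u,v in max(c,key=len)[:,0]],np.float32)
        r=cv2.minAreaRect(P); print(l,q["score"],r)
E
```

```text
[ 0.41925349 -0.28704477  0.24999617] -0.8983065655193342
roller 0.96 [179.7, 293.4] [ 0.42818245 -0.28543238  0.034     ]
[256.1, 150.1, 69.9, 56.7] ((290.9999694824219, 178.99998474121094), (67.99998474121094, 55.99999237060547), -0.0)
trough 0.19 [75.8, 477.1] [ 0.62284099 -0.18419539  0.        ]
[261.8, 134.2, 57.5, 87.7] ((291.51165771484375, 178.103271484375), (53.12408447265625, 83.1993179321289), 1.6846843957901)
track 0.74 ((0.5928020477294922, -0.10374289751052856), (0.1056707426905632, 0.34418606758117676), 16.935670852661133)
rack 0.86 ((0.42489221692085266, 0.23203246295452118), (0.07609540969133377, 0.09593607485294342), 87.23566436767578)
```

View pics/w1.png

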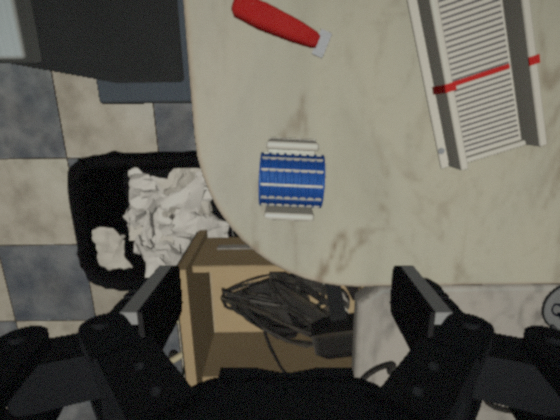

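```bash
python3 -m pendant '[0.002,0.007,0.05,1.7,1, 0.002,0.007,0.1,1.7,1, 0.002,0.007,0.13,1.7,1, 0.002,0.007,0.13,1.7,1]' >/dev/null
cat > look.py <<'E'
from h import *
import sys
cal=get_calibration("wrist"); im=camera("wrist"); o=manip.get_obs()
cv2.imwrite(f"pics/{sys.argv[1]}.png",im[:,:,::-1])
print(o["time_s"],np.round(o["ee_pos"],4),heading(o))
for a in sys.argv[2:]:
    l,z=a.split(":");z=float(z)
    for q in spotter.spot_point(l,"wrist")[:1]:
        p=onz("wrist",q["at"][1],q["at"][0],z,cal); print(l,q["score"],q["at"],p.round(4),"tool",w2t(p-o["ee_pos"],o).round(4))
    for q in spotter.trace(l,"wrist")[:1]:
        r=cv2.minAreaRect(np.argwhere(q["region"])[:,::-1].astype(np.float32)); print(" trace",q["extent"],np.round(r[0],1),np.round(r[1],1),round(r[2],2),onz("wrist",*r[0],z,cal).round(4))
E
python3 look.py w2 roller:.034 trough:.0
```

```text
3.325 [ 0.4258 -0.285   0.1195] -2.531470891417245
roller 0.97 [221.2, 286.2] [ 0.4251 -0.2862  0.034 ] tool [-0.0013 -0.0004  0.0855]
 trace [233.6, 176.2, 106.8, 87.0] [286.6 219.9] [107.1  83.1] 0.99 [ 0.4254 -0.2853  0.034 ]
 trace [242.6, 154.2, 88.7, 129.8] [286.5 218. ] [130.  83.] 90.0 [ 0.4249 -0.294   0.    ]
```

View pics/w2.png

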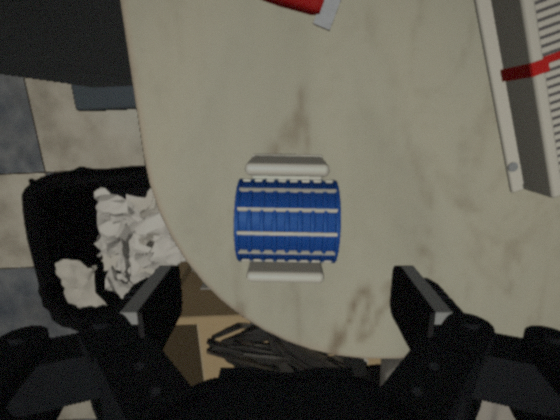

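```bash
python3 -m pendant '[-0.001,-0.0005,0.05,0,1, -0.001,-0.0005,0.09,0,1, -0.001,-0.0005,0.109,0,1, -0.001,-0.0005,0.109,0,1, -0.001,-0.0005,0.109,0,0.5]' 25
python3 -m pendant '[0,0,0,0,0.5, 0,0,0,0,0.5, 0,0,0,0,0.5]' 25
```

```text
time_s: 4.15
ee_pos: [0.4269, -0.287, 0.0132]
eef_rot: [[0.044, 0.999, 0.003], [0.999, -0.044, -0.002], [-0.002, 0.003, -1.0]]
contact_force: [0.6, 0.3, -0.1]
width: 0.0701
finger_force: 0.0
time_s: 4.53
ee_pos: [0.427, -0.2871, 0.0135]
eef_rot: [[0.044, 0.999, 0.003], [0.999, -0.044, -0.003], [-0.003, 0.004, -1.0]]
contact_force: [-0.2, -0.9, 6.0]
width: 0.0635
finger_force: 28.0
```

```bash
python3 -m pendant '[0,0,-0.02,0,0.5, 0,0,-0.06,0,0.5, 0,0,-0.10,0,0.5, 0.02,0.02,-0.14,-4,0.5, 0.05,0.05,-0.17,-8,0.5]' 25
python3 -m pendant '[0.03,0.03,-0.03,-4,0.5, 0.06,0.06,-0.06,-8,0.5, 0.09,0.09,-0.09,-11.5,0.5, 0.112,0.114,-0.10,-11.5,0.5, 0.112,0.114,-0.10,-11.5,0.5]'
python3 - <<'E'
from h import *
print(manip.get_obs()["contact_force"],heading())
E
python3 look.py w3 track_entry:.004 stop_line:.004 track:0
```

```text
time_s: 5.15
ee_pos: [0.4783, -0.2387, 0.1838]
eef_rot: [[-0.096, 0.995, 0.003], [0.995, 0.096, -0.002], [-0.002, 0.002, -1.0]]
contact_force: [1.3, -0.1, -1.2]
width: 0.0639
finger_force: 28.0
time_s: 5.78
ee_pos: [0.5818, -0.1142, 0.2819]
eef_rot: [[-0.295, 0.955, 0.002], [0.955, 0.295, -0.0], [-0.001, 0.002, -1.0]]
contact_force: [0.2, -1.0, -1.9]
width: 0.0636
finger_force: 28.2
[ 0.17088502 -0.9810398  -1.87713851] 17.17830382895609
5.825 [ 0.5809 -0.1154  0.2811] 17.09297734631245
track_entry 0.86 [42.5, 301.4] [0.5573 0.0272 0.004 ] tool [0.1433 0.0193 0.277 ]
 trace [248.4, 5.2, 99.2, 213.9] [299.  112.5] [215.  96.] 90.0 [ 0.5772 -0.0441  0.004 ]
track 0.77 [163.8, 296.3] [ 0.5923 -0.102   0.    ] tool [0.0095 0.0148 0.2811]
 trace [250.3, 5.1, 99.5, 215.3] [299.  112.5] [213.  96.] 90.0 [ 0.5773 -0.0441  0.    ]
```

View pics/w3.png

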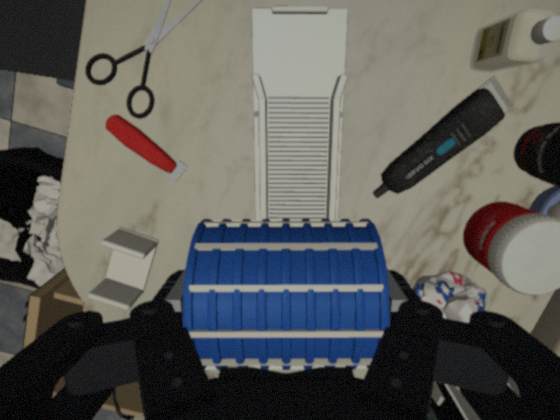

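Run:
```python
from h import *
a=np.radians(17); X=np.array([np.cos(a),np.sin(a),0]);Y=np.array([-np.sin(a),np.cos(a),0])
E=np.array([.5568,.0272,0]);O=E-.135*Y; print("O",O)
for p in [(-.052,.17,.004),(.052,.17,.004),(-.052,.17,0),(-.052,-.0,.0),(.052,0,.0),(-.04,.078,.034),(-.04,.1,.034),(.04,.0,.034)]:
    print(p,proj("wrist",O+X*p[0]+Y*p[1]+[0,0,p[2]]).round(1))
im=cv2.imread("pics/w3.png"); g=im.mean(2).astype(int)
print("row40",[(c,g[40,c]) for c in range(248,258)],[(c,g[40,c]) for c in range(342,353)])
print("col270",[(r,g[r,262]) for r in range(4,16)]); print("rail L row190",g[190,250:272].tolist(),"R",g[190,325:350].tolist(), "col258",g[62:112,259].tolist())
```

```text
O [ 0.59627018 -0.10190114  0.        ]
(-0.052, 0.17, 0.004) [254.9   4.6]
(0.052, 0.17, 0.004) [352.4   4.2]
(-0.052, 0.17, 0) [255.2   5.7]
(-0.052, -0.0, 0.0) [259.  163.5]
(0.052, 0, 0.0) [345.1 163.2]
(-0.04, 0.078, 0.034) [266.2  93.9]
(-0.04, 0.1, 0.034) [265.8  71.5]
(0.04, 0.0, 0.034) [339.3 167.4]
row40 [(248, np.int64(138)), (249, np.int64(136)), (250, np.int64(136)), (251, np.int64(137)), (252, np.int64(148)), (253, np.int64(160)), (254, np.int64(165)), (255, np.int64(164)), (256, np.int64(166)), (257, np.int64(166))] [(342, np.int64(163)), (343, np.int64(165)), (344, np.int64(160)), (345, np.int64(155)), (346, np.int64(141)), (347, np.int64(134)), (348, np.int64(135)), (349, np.int64(135)), (350, np.int64(136)), (351, np.int64(137)), (352, np.int64(137))]
col270 [(4, np.int64(133)), (5, np.int64(134)), (6, np.int64(129)), (7, np.int64(126)), (8, np.int64(141)), (9, np.int64(157)), (10, np.int64(164)), (11, np.int64(163)), (12, np.int64(163)), (13, np.int64(163)), (14, np.int64(164)), (15, np.int64(165))]
rail L row190 [141, 142, 140, 137, 133, 146, 159, 166, 160, 145, 147, 159, 165, 166, 164, 146, 114, 107, 142, 151, 151, 150] R [154, 143, 110, 82, 95, 133, 157, 164, 166, 161, 150, 145, 153, 156, 140, 135, 138, 136, 140, 136, 139, 140, 141, 139, 140] col258 [166, 168, 167, 167, 168, 167, 168, 167, 168, 168, 164, 162, 155, 143, 131, 125, 131, 141, 147, 154, 158, 162, 163, 166, 163, 166, 166, 167, 168, 165, 167, 164, 163, 164, 160, 157, 157, 156, 158, 157, 155, 155, 154, 154, 154, 153, 153, 152, 152, 146]
```

```bash
python3 -m pendant '[0.04,0.005,0.04,0,0.5, 0.08,0.01,0.08,0,0.5, 0.12,0.014,0.12,0,0.5, 0.14,0.014,0.16,0,0.5, 0.14,0.014,0.19,0,0.5]' 25 >/dev/null
python3 -m pendant '[0,0,0.02,0,0.5, 0,0,0.02,0,0.5]'
python3 - <<'E'
from h import *
o=manip.get_obs();print(o["ee_pos"],heading(o),w2t(np.array([.553,.023,.0125])-o["ee_pos"],o))
E
```

```text
time_s: 7.0
ee_pos: [0.5521, 0.0215, 0.0693]
eef_rot: [[-0.291, 0.957, -0.003], [0.957, 0.291, 0.0], [0.001, -0.003, -1.0]]
contact_force: [-0.4, 0.3, -0.4]
width: 0.0641
finger_force: 28.2
[0.55205241 0.02149558 0.06931064] 16.94258425076169 [0.00110764 0.00151247 0.05680753]
```

Lower gently, watch force.

```bash
python3 -m pendant '[0.001,0.0015,0.03,0,0.5, 0.001,0.0015,0.045,0,0.5, 0.001,0.0015,0.052,0,0.5, 0.001,0.0015,0.055,0,0.5, 0.001,0.0015,0.056,0,0.5]'
python3 -m pendant '[0,0,0.001,0,0.5, 0,0,0.001,0,0.5]'
```

```text
time_s: 7.62
ee_pos: [0.5547, 0.0234, 0.0157]
eef_rot: [[-0.292, 0.956, 0.001], [0.956, 0.292, -0.0], [-0.0, 0.001, -1.0]]
contact_force: [-0.5, -0.7, -0.8]
width: 0.0636
finger_force: 28.2
time_s: 7.88
ee_pos: [0.5544, 0.0235, 0.0143]
eef_rot: [[-0.292, 0.956, 0.001], [0.956, 0.292, 0.0], [-0.0, 0.001, -1.0]]
contact_force: [-0.1, 0.2, -1.3]
width: 0.0639
finger_force: 28.2
```

```bash
python3 -m pendant '[0,0,0.0015,0,0.5, 0,0,0.003,0,0.5, 0,0,0.003,0,0.5]'
```

```text
time_s: 8.25
ee_pos: [0.5543, 0.0234, 0.0114]
eef_rot: [[-0.292, 0.956, 0.0], [0.956, 0.292, -0.0], [-0.0, 0.0, -1.0]]
contact_force: [-1.8, 0.0, 3.4]
width: 0.0639
finger_force: 28.5
```

```bash
python3 -m pendant '[0,0,0,0,0.8, 0,0,0,0,1, 0,0,0,0,1, 0,0,0,0,1, 0,0,-0.03,0,1]'
python3 -m pendant '[0,0,-0.05,0,1, 0,0,-0.1,0,1, -0.03,0,-0.12,0,1, -0.05,0,-0.12,0,1, -0.05,0,-0.12,0,1]'
python3 look.py w4 roller:.032 track_entry:.004 track:0 stop_line:.004
```

```text
time_s: 8.88
ee_pos: [0.5521, 0.0234, 0.0382]
eef_rot: [[-0.292, 0.956, -0.006], [0.956, 0.292, 0.0], [0.002, -0.006, -1.0]]
contact_force: [-0.1, -0.4, 0.4]
width: 0.0855
finger_force: 0.0
time_s: 9.5
ee_pos: [0.5684, -0.0256, 0.159]
eef_rot: [[-0.29, 0.957, -0.003], [0.957, 0.29, 0.0], [0.001, -0.002, -1.0]]
contact_force: [-0.2, -0.0, -0.6]
width: 0.0852
finger_force: 0.0
9.55 [ 0.568  -0.0247  0.1585] 16.917049225451933
roller 0.64 [132.1, 285.4] [0.5527 0.0261 0.032 ] tool [0.0529 0.0005 0.1266]
 trace [238.9, 93.3, 96.0, 80.1] [287.1 133. ] [76.3 94.6] 88.45 [0.5541 0.0259 0.032 ]
 trace [223.6, 85.3, 128.7, 286.8] [287.5 228.5] [285. 127.] 90.0 [ 0.579  -0.0551  0.004 ]
track 0.57 [277.8, 286.6] [ 0.5927 -0.1034 -0.    ] tool [-0.0828  0.0012  0.1584]
 trace [223.1, 85.0, 130.3, 285.8] [287.5 228. ] [284. 127.] 90.0 [ 0.5793 -0.056   0.    ]
stop_line 0.74 [356.9, 286.9] [ 0.6174 -0.184   0.004 ] tool [-0.167   0.0013  0.1542]
 trace [258.2, 355.7, 65.5, 6.1] [288. 358.] [ 4. 68.] 90.0 [ 0.6188 -0.1849  0.004 ]
```

View pics/w4.png

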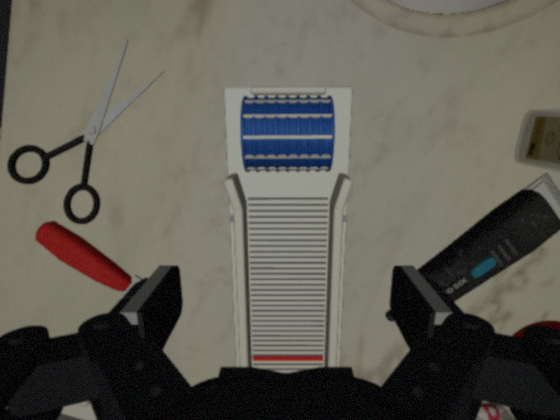

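```bash
python3 -m pendant '[0.02,0.001,0,-10,1, 0.04,0.001,0,-20,1, 0.052,0.001,0,-30,1, 0.052,0.001,0,-40,1, 0.052,0.001,0,-50,1]' >/dev/null
python3 -m pendant '[0,0,0,-10,1, 0,0,0,-20,1, 0,0,0,-30,1, 0,0,0,-40,1, 0,0,0,-40,1]'
python3 look.py w5 roller:.032 track:0 stop_line:.004
python3 - <<'E'
from h import *
o=manip.get_obs();print(w2t(np.array([.554,.0255,.013])-o["ee_pos"],o),heading(o))
E
```

```text
time_s: 11.2
ee_pos: [0.5545, 0.0258, 0.1609]
eef_rot: [[-0.957, -0.291, 0.0], [-0.291, 0.957, 0.0], [-0.0, -0.0, -1.0]]
contact_force: [0.5, 0.2, -0.4]
width: 0.0854
finger_force: 0.0
11.25 [0.5545 0.0258 0.161 ] 106.80087290120967
roller 0.56 [200.6, 285.9] [0.5543 0.0253 0.032 ] tool [ 0.0004 -0.0004  0.129 ]
 trace [250.7, 156.3, 70.1, 95.6] [285.5 203. ] [71. 94.] 0.0 [0.5563 0.0255 0.032 ]
track 0.95 [192.2, 131.5] [ 0.5941 -0.1055  0.    ] tool [ 1.000e-04 -1.371e-01  1.610e-01]
 trace [0.0, 130.2, 328.3, 127.2] [164.  195.5] [328. 127.] 0.0 [ 0.5887 -0.0774  0.    ]
stop_line 0.8 [192.5, 34.8] [ 0.6174 -0.1849  0.004 ] tool [ 0.0007 -0.2199  0.1569]
 trace [2.3, 140.1, 42.9, 113.8] [ 22.2 196.1] [113.   32.3] 81.44 [ 0.6239 -0.1951  0.004 ]
[5.60536035e-04 1.03018447e-05 1.47896246e-01] 106.93717897584261
```

View pics/w5.png

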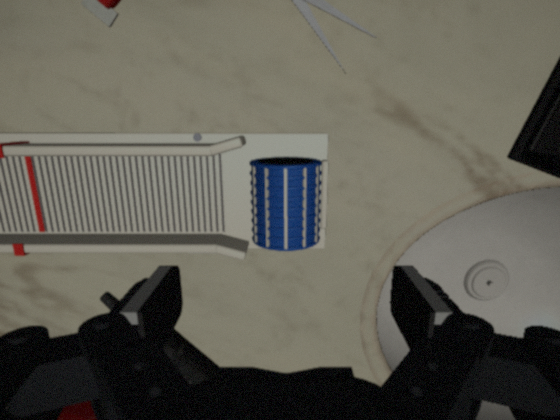

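```bash
python3 -m pendant '[0,0,0.05,0,1, 0,0,0.1,0,1, 0,0,0.135,0,1, 0,0,0.147,0,1, 0,0,0.147,0,1]'
python3 -m pendant '[0,0,0,0,0.82, 0,0,0,0,0.82, 0,0,0,0,0.82]' 20
```

```text
time_s: 12.18
ee_pos: [0.5545, 0.0256, 0.0139]
eef_rot: [[-0.956, -0.292, -0.001], [-0.292, 0.956, 0.0], [0.001, 0.0, -1.0]]
contact_force: [0.1, 0.6, -0.4]
width: 0.0853
finger_force: 0.0
time_s: 12.55
ee_pos: [0.5552, 0.0256, 0.015]
eef_rot: [[-0.956, -0.292, 0.002], [-0.292, 0.956, -0.0], [-0.002, -0.001, -1.0]]
contact_force: [-0.1, 0.5, -0.4]
width: 0.0699
finger_force: 0.0
```

```bash
python3 -m pendant '[0,-0.004,0,0,0.82, 0,-0.01,0,0,0.82, 0,-0.018,0,0,0.82, 0,-0.028,0,0,0.82, 0,-0.038,0,0,0.82]'
python3 -m pendant '[0,-0.01,0,0,0.82, 0,-0.02,0,0,0.82, 0,-0.03,0,0,0.82, 0,-0.04,0,0,0.82, 0,-0.05,0,0,0.82]'
python3 -m pendant '[0,-0.01,0,0,0.82, 0,-0.02,0,0,0.82, 0,-0.03,0,0,0.82, 0,-0.04,0,0,0.82, 0,-0.05,0,0,0.82]'
python3 look.py w6 roller:.032 stop_line:.004 track:0
```

```text
time_s: 13.18
ee_pos: [0.5659, -0.0116, 0.0139]
eef_rot: [[-0.956, -0.292, -0.0], [-0.292, 0.956, -0.0], [0.0, -0.0, -1.0]]
contact_force: [-0.2, -0.5, -0.2]
width: 0.0699
finger_force: 0.0
time_s: 13.8
ee_pos: [0.5805, -0.0592, 0.0139]
eef_rot: [[-0.956, -0.292, -0.0], [-0.292, 0.956, 0.0], [0.0, 0.0, -1.0]]
contact_force: [-0.4, -0.1, 0.6]
width: 0.0701
finger_force: 0.0
time_s: 14.42
ee_pos: [0.5951, -0.107, 0.0139]
eef_rot: [[-0.956, -0.292, 0.0], [-0.292, 0.956, 0.0], [-0.0, 0.0, -1.0]]
contact_force: [-0.2, -0.8, -0.7]
width: 0.0703
finger_force: 0.0
14.475 [ 0.5953 -0.1081  0.0139] 106.95698489172878
roller 0.77 [288.5, 302.7] [ 0.5923 -0.1014  0.032 ] tool [ 0.0009  0.0073 -0.0181]
 trace [228.1, 201.0, 156.1, 181.1] [303.7 289.7] [153.3 176.9] 0.75 [ 0.5927 -0.1009  0.032 ]
stop_line 0.8 [259.1, 114.3] [ 0.6172 -0.1847  0.004 ] tool [ 0.0014 -0.0796  0.01  ]
 trace [0.0, 146.6, 558.6, 247.9] [279.4 269.7] [560.3 243.2] 0.4 [ 0.6017 -0.1087  0.    ]
```

```bash
python3 -m pendant '[0,-0.01,0,0,0.82, 0,-0.02,0,0,0.82, 0,-0.03,0,0,0.82, 0,-0.04,0,0,0.82, 0,-0.05,0,0,0.82]' >/dev/null
python3 -m pendant '[0,-0.008,0,0,0.82, 0,-0.015,0,0,0.82, 0,-0.021,0,0,0.82, 0,-0.026,0,0,0.82, 0,-0.029,0,0,0.82]'
python3 look.py w7 roller:.032 stop_line:.004
```

```text
time_s: 16.02
ee_pos: [0.6181, -0.1821, 0.0139]
eef_rot: [[-0.956, -0.292, -0.0], [-0.292, 0.956, 0.0], [-0.0, 0.0, -1.0]]
contact_force: [0.3, 0.7, -0.5]
width: 0.0703
finger_force: 0.0
16.075 [ 0.6181 -0.1824  0.0139] 106.98824670723752
roller 0.96 [289.4, 301.6] [ 0.6158 -0.1768  0.032 ] tool [ 0.0006  0.006  -0.0181]
 trace [227.0, 200.7, 149.9, 178.0] [296.1 285.5] [152.1 173.2] 4.22 [ 0.6148 -0.1794  0.032 ]
 trace [269.7, 162.3, 23.2, 47.0] [279. 185.] [40. 22.] 90.0 [ 0.584  -0.1961  0.004 ]
```

View pics/w7.png

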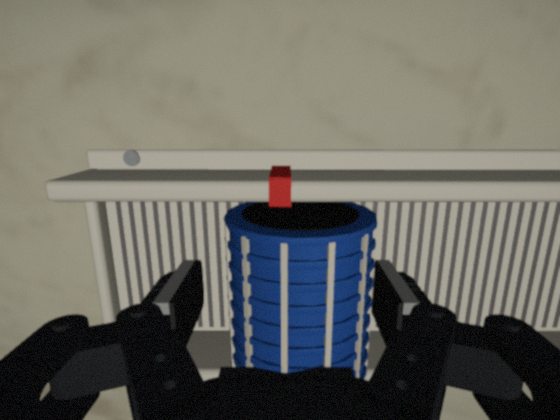

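```bash
python3 -m pendant '[0,-0.002,0,0,0.82, 0,-0.004,0,0,0.82, 0,-0.006,0,0,0.82, 0,-0.0065,0,0,0.82, 0,-0.0065,0,0,0.82]'
python3 look.py w8 roller:.032
python3 - <<'E'
from h import *
cal=get_calibration("wrist"); o=manip.get_obs(); im=cv2.imread("pics/w8.png").astype(int)
m=(im[:,:,2]>130)&(im[:,:,1]<60)&(im[:,:,0]<60); ys,xs=np.nonzero(m); print(len(xs),xs.min(),xs.max(),ys.min(),ys.max())
p=onz("wrist",xs.mean(),ys.mean(),.034,cal); print("tab",p,w2t(p-o["ee_pos"],o))
b=(im[200:300,:,0]>90)&(im[200:300,:,2]<70)&(im[200:300,:,1]<110); 
print([ (r+200,np.nonzero(b[r])[0].min(),np.nonzero(b[r])[0].max()) for r in (18,40,60,80)])
for y in (-.01,0,.01): print(y,proj("wrist",np.array(o["ee_pos"])+np.array(o["eef_rot"])@[.032,y,0]+[0,0,.032-o["ee_pos"][2]],cal))
E
```

```text
time_s: 16.9
ee_pos: [0.6199, -0.1882, 0.0139]
eef_rot: [[-0.956, -0.292, -0.0], [-0.292, 0.956, 0.0], [0.0, 0.0, -1.0]]
contact_force: [0.4, -0.2, -0.0]
width: 0.07
finger_force: 0.0
16.95 [ 0.6199 -0.1881  0.0139] 106.99391028512932
roller 0.65 [287.8, 299.3] [ 0.6172 -0.184   0.032 ] tool [ 0.0014  0.0048 -0.0181]
 trace [225.9, 201.8, 153.8, 176.3] [296.6 285.4] [153.8 174.4] 3.95 [ 0.6165 -0.1853  0.032 ]
581 287 308 178 206
tab [ 0.5803206  -0.19622169  0.034     ] [ 0.04020697  0.00376244 -0.02011299]Traceback (most recent call last):
  File "<stdin>", line 6, in <module>
    return umr_minimum(a, axis, None, out, keepdims, initial, where)
ValueError: zero-size array to reduction operation minimum which has no identity
```

```bash
python3 -m pendant '[0,0,0,0,1, 0,0,0,0,1, 0,0,0,0,1, 0,0,0,0,1, 0,0,0,0,1]'
python3 -m pendant '[0,0.004,0,0,1, 0,0.004,0,0,1, 0,0.004,0,0,1]'
python3 look.py w9 roller:.032
python3 - <<'E'
from h import *
cal=get_calibration("wrist"); o=manip.get_obs(); im=cv2.imread("pics/w9.png").astype(int)
m=(im[:,:,2]>130)&(im[:,:,1]<60)&(im[:,:,0]<60); ys,xs=np.nonzero(m)
p=onz("wrist",xs.mean(),ys.mean(),.034,cal); print("tab",p,w2t(p-o["ee_pos"],o))
E
```

```text
time_s: 17.68
ee_pos: [0.6199, -0.1881, 0.0139]
eef_rot: [[-0.956, -0.292, -0.0], [-0.292, 0.956, 0.0], [0.0, 0.0, -1.0]]
contact_force: [0.5, -0.1, -0.6]
width: 0.0854
finger_force: 0.0
time_s: 18.05
ee_pos: [0.6187, -0.1842, 0.0139]
eef_rot: [[-0.956, -0.293, 0.0], [-0.293, 0.956, -0.0], [-0.0, -0.0, -1.0]]
contact_force: [-0.6, 0.5, -0.1]
width: 0.0854
finger_force: 0.0
18.1 [ 0.6187 -0.1842  0.0139] 107.00443008927074
roller 0.55 [287.8, 289.8] [ 0.6171 -0.1835  0.032 ] tool [ 0.0013  0.0011 -0.0181]
 trace [214.6, 201.8, 154.0, 171.5] [288.6 285.7] [153.1 170.8] 0.77 [ 0.6164 -0.1842  0.032 ]
tab [ 0.58021073 -0.19658956  0.034     ] [ 0.04044962 -0.00047462 -0.02006891]
```

View pics/w9.png

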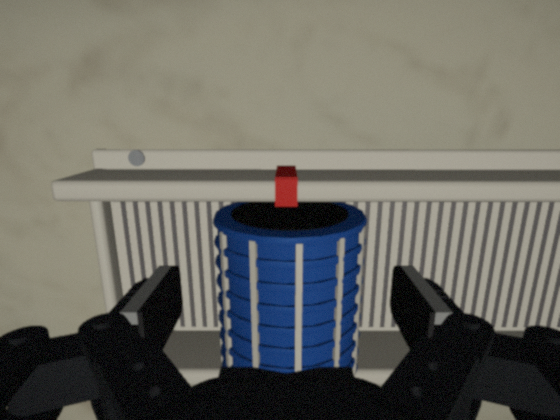

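```bash
python3 -m pendant '[0,0.001,-0.003,0,1, 0,0.001,-0.003,0,0.4, 0,0.001,-0.003,0,0.4, 0,0.001,-0.003,0,0.4, 0,0.001,-0.003,0,0.4]' 25
python3 -m pendant '[0,0,0,0,0.4, 0,0,-0.02,0,0.4, 0,0,-0.05,0,0.4, 0,0,-0.09,0,0.4, 0,0,-0.13,0,0.4]' 25
python3 - <<'E'
from h import *
camera("top")
for q in spotter.trace("rack","top")[:1]:
    c=cv2.findContours(q["region"].astype(np.uint8),0,1)[0]
    for z in (0.02,.044):
        P=np.array([onz("top",u,v,z)[:2] for u,v in max(c,key=len)[:,0]],np.float32); print(q["score"],cv2.minAreaRect(P))
for q in spotter.spot_point("rack","top")[:2]: print(q["score"],onz("top",q["at"][1],q["at"][0],0))
o=manip.get_obs(); print(w2t(np.array([.423,.238,.2])-o["ee_pos"],o),heading(o),o["joint_positions"])
E
```

```text
time_s: 18.82
ee_pos: [0.6187, -0.1834, 0.0173]
eef_rot: [[-0.956, -0.292, 0.001], [-0.292, 0.956, -0.0], [-0.001, -0.0, -1.0]]
contact_force: [-0.2, 0.7, 3.1]
width: 0.0553
finger_force: 26.7
time_s: 19.45
ee_pos: [0.6181, -0.1832, 0.1489]
eef_rot: [[-0.956, -0.292, -0.0], [-0.292, 0.956, 0.0], [0.0, 0.0, -1.0]]
contact_force: [-0.0, 0.3, -0.2]
width: 0.055
finger_force: 26.8
0.68 ((0.7393958568572998, -0.030359089374542236), (0.17296256124973297, 0.04229876026511192), 60.073753356933594)
0.68 ((0.7342410683631897, -0.027830354869365692), (0.16888701915740967, 0.041302070021629333), 60.073787689208984)
0.77 [0.41315196 0.24029972 0.        ]
[ 0.06463212  0.46068431 -0.05077561] 106.99943107560337 [-3.40872299e-01  2.08723922e-01  1.24251784e+00  4.74626081e-05
  1.68355951e+00 -2.20837015e+00]
```

```bash
python3 -m pendant '[0,0.03,-0.02,0,0.4, -0.005,0.08,-0.05,4,0.4, -0.01,0.13,-0.08,8,0.4, -0.015,0.18,-0.1,12,0.4, -0.019,0.23,-0.1,16,0.4]' 25 
python3 -m pendant '[0,0.05,0,4,0.4, 0,0.1,0,4,0.4, 0,0.15,0,4,0.4]'
python3 - <<'E'
from h import *
o=manip.get_obs(); print(w2t(np.array([.51,.235,.25])-o["ee_pos"],o),heading(o))
E
```

```text
time_s: 20.23
ee_pos: [0.5691, 0.0437, 0.2479]
eef_rot: [[-1.0, -0.015, 0.002], [-0.015, 1.0, 0.0], [-0.002, 0.0, -1.0]]
contact_force: [0.1, 0.7, -1.0]
width: 0.0551
finger_force: 26.9
time_s: 20.6
ee_pos: [0.566, 0.1936, 0.2452]
eef_rot: [[-0.999, 0.052, -0.003], [0.052, 0.999, -0.001], [0.003, -0.001, -1.0]]
contact_force: [1.0, 0.5, -0.2]
width: 0.0554
finger_force: 26.9
[ 0.05810079  0.03839098 -0.00465039] 86.99355223606037
```

```bash
python3 -m pendant '[0.03,0.02,0,0,0.4, 0.058,0.038,0,0,0.4, 0.058,0.038,0,0,0.4, 0.058,0.038,0,0,0.4]' 
python3 look.py w10 rack:0 roller:.25
```

```text
time_s: 21.1
ee_pos: [0.5108, 0.2328, 0.2459]
eef_rot: [[-0.999, 0.052, -0.001], [0.052, 0.999, -0.001], [0.001, -0.001, -1.0]]
contact_force: [-0.1, -1.2, -1.2]
width: 0.0551
finger_force: 26.9
21.15 [0.5111 0.2325 0.246 ] 86.95997494346048
rack 0.92 [94.8, 285.4] [0.4244 0.2364 0.    ] tool [ 0.0865 -0.0005  0.2461]
 trace [248.1, 37.7, 75.4, 107.6] [286.  90.] [100.  74.] 90.0 [0.4197 0.2373 0.    ]
roller 0.83 [285.6, 286.0] [0.5159 0.2324 0.25  ] tool [-0.0048  0.0001 -0.004 ]
 trace [212.9, 196.0, 150.3, 176.5] [285.5 282.5] [177. 149.] 90.0 [0.5144 0.2322 0.25  ]
```

View pics/w10.png

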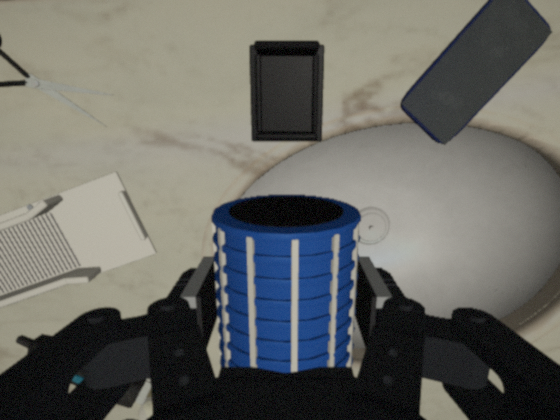

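Run:
```python
from h import *
cal=get_calibration("wrist"); o=manip.get_obs(); R=np.array(o["eef_rot"]);p=np.array(o["ee_pos"])
t=np.linspace(0,2*np.pi,90)
for off in (-.006,-.003,0,.003,.006):
    Q=np.array([proj("wrist",p+R@np.array([.032+off,.028*np.cos(a),-.0147+.028*np.sin(a)]),cal) for a in t]); print(off,Q.min(0).round(1),Q.max(0).round(1))
im=cv2.imread("pics/w10.png"); g=im.mean(2).astype(int); print("col286",[(r,g[r,286],im[r,286,0]) for r in range(190,236,1)][::2])
C=np.array([.4244,.2364,0])
for yaw in (-3,):
    a=np.radians(yaw);X=np.array([np.cos(a),np.sin(a),0]);Y=np.array([-np.sin(a),np.cos(a),0])
    for q in [(-.048,.038,0),(-.048,-.038,0),(.048,.038,0),(.048,-.038,0),(.048,.038,.044),(.048,-.038,.044),(-.048,.038,.044),(-.048,-.038,.044)]: print(q,proj("wrist",C+X*q[0]+Y*q[1]+[0,0,q[2]],cal).round(1))
for r in (60,90,120,135): print(r,[c for c in range(235,340) if g[r,c]<70][:1],[c for c in range(235,340) if g[r,c]<70][-1:])
for c in (265,286,310): print(c,[r for r in range(20,170) if g[r,c]<70][:1],[r for r in range(20,170) if g[r,c]<70][-1:])
print(g[30:60,286],g[120:150,286])
```

```text
-0.006 [211.5 206.2] [361.2 252.9]
-0.003 [211.  199.9] [361.6 243.7]
0 [210.5 193.5] [362.1 234.3]
0.003 [210. 187.] [362.6 224.8]
0.006 [209.5 180.4] [363.  215.1]
col286 [(190, np.int64(151), np.uint8(147)), (192, np.int64(150), np.uint8(145)), (194, np.int64(111), np.uint8(112)), (196, np.int64(28), np.uint8(39)), (198, np.int64(9), np.uint8(11)), (200, np.int64(11), np.uint8(8)), (202, np.int64(1), np.uint8(0)), (204, np.int64(0), np.uint8(0)), (206, np.int64(11), np.uint8(13)), (208, np.int64(10), np.uint8(10)), (210, np.int64(8), np.uint8(8)), (212, np.int64(9), np.uint8(6)), (214, np.int64(6), np.uint8(6)), (216, np.int64(2), np.uint8(6)), (218, np.int64(12), np.uint8(11)), (220, np.int64(16), np.uint8(15)), (222, np.int64(7), np.uint8(5)), (224, np.int64(4), np.uint8(7)), (226, np.int64(24), np.uint8(33)), (228, np.int64(35), np.uint8(64)), (230, np.int64(35), np.uint8(67)), (232, np.int64(36), np.uint8(70)), (234, np.int64(80), np.uint8(127))]
(-0.048, 0.038, 0) [322.6  44.4]
(-0.048, -0.038, 0) [247.9  44.7]
(0.048, 0.038, 0) [320.4 140.4]
(0.048, -0.038, 0) [250.7 140.6]
(0.048, 0.038, 0.044) [324.6 143.7]
(0.048, -0.038, 0.044) [246.3 143.9]
(-0.048, 0.038, 0.044) [327.5  35. ]
(-0.048, -0.038, 0.044) [242.7  35.3]
60 [250] [322]
90 [251] [321]
120 [252] [321]
135 [252] [320]
265 [41] [140]
286 [41] [140]
310 [41] [140]
[152 152 152 149 150 150 152 149 148 142 106  57  20  23  26  27  17  23
  19   0   0   0   6  13   4  22  43  47  45  49] [ 46  44  45  42  42  45  43  45  48  42  39  31  13  21  28  37  37  29
  23  16  54 103 138 153 156 159 158 157 155 154]
```

```bash
python3 -m pendant '[0.03,0,0.03,0,0.4, 0.06,0,0.07,0,0.4, 0.086,0,0.11,0,0.4, 0.086,0,0.15,0,0.4, 0.086,0,0.175,0,0.4]' >/dev/null
python3 -m pendant '[0,0,0,0,0.4, 0,0,0,0,0.4]'
python3 - <<'E'
from h import *
cal=get_calibration("wrist"); im=camera("wrist"); o=manip.get_obs(); print(o["ee_pos"],w2t(np.array([.425,.237,.0195])-o["ee_pos"],o),heading(o),o["joint_positions"][5])
g=im.mean(2).astype(int)
a=np.radians(-3);X=np.array([np.cos(a),np.sin(a),0]);Y=np.array([-np.sin(a),np.cos(a),0]);C=np.array([.425,.237,0])
for q in [(-.048,.038,0),(-.048,-.038,0),(-.048,0,.044),(-.037,0,.044),(-.048,.038,.044),(-.048,-.038,.044)]: print(q,proj("wrist",C+X*q[0]+Y*q[1]+[0,0,q[2]],cal).round(1))
print("col286",g[120:220:2,286].tolist())
for r in range(150,230,15): print(r,(np.nonzero(g[r]<70)[0][[0,-1]]).tolist())
E
```

```text
time_s: 22.22
ee_pos: [0.4258, 0.2377, 0.0733]
eef_rot: [[-0.999, 0.053, 0.002], [0.053, 0.999, 0.001], [-0.002, 0.001, -1.0]]
contact_force: [0.4, 0.2, -0.2]
width: 0.0556
finger_force: 26.9
[0.4260279  0.23794115 0.0737851 ] [ 0.00110829 -0.00106601  0.05428121] 86.97554803535473 -1.0784033046784174
(-0.048, 0.038, 0) [347.4 144.6]
(-0.048, -0.038, 0) [222.1 144.9]
(-0.048, 0, 0.044) [284.5 152.5]
(-0.037, 0, 0.044) [284.5 175. ]
(-0.048, 0.038, 0.044) [362.8 152.4]
(-0.048, -0.038, 0.044) [206.2 152.7]
col286 [154, 152, 152, 152, 152, 152, 152, 153, 151, 151, 152, 145, 75, 25, 35, 7, 11, 12, 12, 11, 22, 43, 39, 26, 21, 19, 31, 35, 37, 34, 32, 35, 38, 37, 34, 36, 32, 38, 17, 10, 14, 7, 6, 7, 7, 6, 2, 5, 12, 8]
150 [223, 559]
165 [224, 559]
180 [225, 559]
195 [225, 559]
210 [215, 559]
225 [216, 559]
```

```bash
python3 -m pendant '[0.001,-0.0005,0.015,0,0.4, 0.001,-0.0005,0.03,0,0.4, 0.001,-0.0005,0.04,0,0.4, 0.001,-0.0005,0.047,0,0.4, 0.001,-0.0005,0.05,0,0.4]'
python3 -m pendant '[0,0,0.001,0,0.4, 0,0,0.002,0,0.4, 0,0,0.003,0,0.4, 0,0,0.003,0,0.4]'
```

```text
time_s: 22.9
ee_pos: [0.4237, 0.2371, 0.0213]
eef_rot: [[-0.999, 0.052, -0.001], [0.052, 0.999, -0.0], [0.001, -0.0, -1.0]]
contact_force: [0.5, -0.5, -1.1]
width: 0.0552
finger_force: 26.9
time_s: 23.4
ee_pos: [0.4242, 0.2373, 0.0193]
eef_rot: [[-0.999, 0.052, 0.001], [0.052, 0.999, 0.0], [-0.001, 0.0, -1.0]]
contact_force: [0.3, -0.1, 0.3]
width: 0.0556
finger_force: 27.0
```

```bash
python3 -m pendant '[0,0,0.001,0,0.4, 0,0,0.002,0,0.4, 0,0,0.002,0,0.4]'
```

```text
time_s: 23.78
ee_pos: [0.4243, 0.2373, 0.0192]
eef_rot: [[-0.999, 0.052, 0.001], [0.052, 0.999, 0.0], [-0.001, 0.0, -1.0]]
contact_force: [-6.1, -2.6, 11.8]
width: 0.0555
finger_force: 28.2
```

```bash
python3 -m pendant '[0,0,-0.0015,0,0.4, 0,0,-0.0015,0,0.7, 0,0,-0.0015,0,1, 0,0,-0.0015,0,1, 0,0,-0.0015,0,1]'
python3 -m pendant '[0,0,-0.02,0,1, 0,0,-0.06,0,1, -0.02,0,-0.11,0,1, -0.05,0,-0.15,0,1, -0.05,0,-0.15,0,1]' >/dev/null
python3 look.py w11 roller:.034 rack:0
python3 - <<'E'
from h import *
camera("top")
for l,z in (("roller",.034),("rack",0),("scissors",0),("trimmer_red",0),("clipper",0),("phone",0)):
    for q in spotter.spot_point(l,"top")[:1]: print(l,q["score"],onz("top",q["at"][1],q["at"][0],z).round(4))
E
```

```text
time_s: 24.4
ee_pos: [0.4238, 0.2372, 0.0182]
eef_rot: [[-0.999, 0.052, -0.0], [0.052, 0.999, -0.0], [0.0, -0.0, -1.0]]
contact_force: [0.2, -0.3, 0.1]
width: 0.0853
finger_force: 0.0
25.075 [0.475  0.2347 0.1698] 86.95271883876327
roller 0.6 [133.9, 285.5] [0.4259 0.2376 0.034 ] tool [4.960e-02 1.000e-04 1.357e-01]
 trace [246.7, 82.9, 76.4, 97.7] [284. 131.] [92. 74.] 90.0 [0.4236 0.2365 0.034 ]
rack 0.68 [100.8, 506.3] [0.4107 0.428  0.    ] tool [0.0749 0.1894 0.1699]
 trace [240.3, 67.7, 89.9, 121.2] [285. 129.] [120.  90.] 90.0 [0.4237 0.2373 0.    ]
roller 0.52 [0.4169 0.2362 0.034 ]
rack 0.49 [0.4189 0.2441 0.    ]
scissors 0.91 [ 0.4072 -0.0252  0.    ]
trimmer_red 0.88 [ 0.4168 -0.1296  0.    ]
phone 0.59 [ 0.5862 -0.0979  0.    ]
```

```bash
python3 -c "
from h import *
print(manip.close_job())"
```

```text
the job is handed in; nothing more can be done
None
```

The job is handed in at about 25 s with no verdict returned: the roller was set on the entry, rolled ungripped to within about 2 mm of the red line and left untouched there for over half a second, then set in the rack within about 2 mm of its middle and released. The arm was never brought near the scissors, trimmer, clipper or phone; at the end I re-found only the scissors and trimmer, both where they started to within about 6 mm.

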